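# Hang the lopsided display plaque on the jewellery stand

## Robot

A 6-joint arm with a two-finger parallel gripper is mounted at the origin on the work surface. World frame = base frame: x ahead of the robot, y to its left, z up, the work surface at z = 0. Lengths are in m, angles in rad, forces in N, time in s.
With the tool pointing down it reaches from about 0.35 to 0.725 m from the base axis. Payload 4.3 kg.
Tool frame: the origin (TCP) lies on the centre line of the jaws, within the pads' length; the fingertips stand 8 mm ahead of it and the grasp point (between the pads) lies 11 mm behind it; z points along the fingers, y is the line along which they close (so a half turn about z gives the same grasp; the last joint's range is limited). The gripper opens to 85 mm and grips with 20 to 120 N. Pads are 22 mm wide; open, the fingers measure 114 mm over their backs; the gripper's body (76 mm by 85 mm) begins 54 mm behind the grasp point. The pads swing forward as they close: fully open they stand 13 mm farther back than shut.
Start: joints at [1.12, 0.377, 0.081, 1.274, 0, 1.46], TCP at [0.192, 0.542, 0.239] pointing down, gripper open.
Joint ranges: [-2.72, 2.72], [-0.84, 1.66], [-1.02, 1.22], [-1.77, 2.12], [-1.37, 1.28], [-3.14, 3.14]. Speed limits (rad/s): [2.57, 2.57, 3.14, 3.14, 3.14, 3.14].

## Interface

Orientations are given as a unit quaternion [w, x, y, z].
In Python, from plant import env, jaws, solver, vision gives the robot as it stands. The module is installed in compiled form; this text tells all that it offers. Calls block until the motion is done:
- env.goto(position, orientation): joint-space move of the TCP to a pose.
- env.move_l(position, frame=None, speed=0.15, until_force=None): straight line of the TCP; frame=None keeps the orientation; speed is the mean speed in m/s. With until_force (N) it stops when the force on the tool has changed by that much, and returns True; else False.
- env.move_j(angles): joint-space move.
- jaws.command_gripper(opening, f_grip=None): opening from 0.0 (shut) to 1.0 (fully open); f_grip is the grip in N (None keeps the last); returns when the fingers have stopped.
- env.dwell(seconds).
- solver.solve_ik(position, orientation): joint angles nearest the present ones, or None.
- env.observe(): the state.
- vision.capture(name): name is "scene" or "side" or "wrist"; returns (picture, depth): 384x512x3 uint8, blue, green, red; 384x512 float32, m along the optical axis (not along the pixel's ray), 0 where there is no reading.
- vision.camera_info(name): a dict with "K" (3x3 intrinsics, pixels), "xyz" and "orientation" of the camera in the world. Camera axes: x right, y down, z forward; pixel columns grow to the right and rows downward; lengths in m; the calibration is good to about 2 mm. A picture is of the moment at which its call begins: read the wrist's pose just before it. camera_info takes no time and is no camera call; for the wrist camera it gives the pose at the moment of the call.
A pose or a line that the arm cannot do raises env.PlanningError and nothing moves.
- env.finish_job(): hands the job in; it is judged then, once.
The state is a dict: "t": time; "joint_pos": joint angles; "qvel": joint speeds; "effort": joint torques, N m; "position": TCP position; "tool_rot": TCP orientation; "wrist_force": force on the tool from outside, world axes, zero at the start; "torque": the same for the moment, N m; "width": opening from 0.0 (shut) to 1.0 (fully open); "grasp_force": force on a finger pad.
Only numpy, scipy, OpenCV 4.12 (cv2) and the standard library are available. Lean on these libraries where they do the work, as an engineer would, in place of code of your own. Each camera call takes 0.05 s, during which the arm holds its last target. There are 200 camera calls.

## Task

Take the amber plaque out of its slotted block and, holding it upright, lower it gently until its hook rests on the stand's arm between the two brass collars. Keep it resting there while you slowly turn it, heavy side down, to the slant at which it hangs by itself, and only then let go, so that it does not swing; press only lightly on the arm and leave the can, the bottle and the red case alone.

Things in the scene. Friction and masses are not known exactly. Their poses are not given: they have to be found in the camera images.
- plaque: Loose dark-wood plaque, about 0.2 kg, upright in the grey block's slot. Board 64 mm wide (y), 75 high (z, up), 10 thick (x). Origin: centre of the board's lower edge. All its weight lies to +y of its hook. Hung freely on a bar, it rests +y side down: its z axis slants 27 degrees (0.475 rad) from upright towards its own +y (give or take 4 degrees of friction). Let go upright, it swings.
- hook (a point): Centre of the bend of the plaque's steel strip hook (12 mm wide in x, 4 thick), at x 0, y -44, z 130 mm of the plaque. Inside, an arc of 12 mm radius about this point: from a straight stem on the board's -y edge over the top to a tip 85 degrees past the top on the -y side. Open below: nothing lies under it, so it lowers straight over a bar. Hung on the arm, this point is 6 mm below the arm's axis.
- tab (a point): Grasp point on the plaque's upright brass tab (10 mm thick in x, 24 wide in y, from z 75 to 125 mm), at x 0, y +18, z 109 mm of the plaque, 16 mm below the tab's top: good to grasp from above with the fingers closing along the plaque's x.
- stone (a point): Centre of the heavy round amber stone in a brass setting, 45 mm diameter over the setting, 6 mm proud of both faces, at x 0, y -4, z 42 mm of the plaque. The plaque's centre of mass is at y -6, z 57 mm.
- rest: Fixed grey slotted block, 80 (x) by 120 (y) mm, 30 high, with a slot 13 mm wide along its y; slot floor 12 mm above the table, so the plaque stands 18 mm deep in it. Origin: centre of the underside.
- stand: Fixed display stand: grey base 150 x 110 x 18 mm, dark post, and a level round steel arm, 12 mm diameter, at y 0 along x from the post (x +60 mm) to x -35 mm. Two brass collars on it, 22 mm diameter, 6 thick, span x -35 to -29 and +25 to +31 mm; the hook belongs between them (middle x -2 mm). Origin: on the table, below the arm; x points along the arm to the post.
- post (a point): Foot of the stand's post, 20 mm diameter, at x +60, y 0, z 18 mm of the stand. The post telescopes: the arm's axis stands anywhere from 195 to 240 mm above the table, different each time, and this height is not measured: find it by touch (or see it). Steel meets steel hard, so approach slowly; pressing on the arm with over 12 N counts as straining it.
- can: Loose yellow drinks can, 60 mm diameter, 115 mm tall; leave it alone. Origin: centre of its underside.
- bottle: Loose blue bottle, 56 mm diameter, 150 mm tall; leave it alone. Origin: centre of its underside.
- case: Loose flat red jewellery case with a brass band, 90 by 110 mm, 35 mm high; leave it alone. Origin: centre of its underside.
Things that resemble listed ones, but are neither listed nor needed, are in the scene too. What is shaped like the plaque but purple is not meant.

How it is judged:
By the outcome, as a careful person would: the job done as asked, in the order asked, and still so for the second after the job is handed in, with the robot touching nothing.
It also fails if it takes over 72 s, if anything falls off the work surface, if the arm or the gripper's body presses on something with over 40 N, if the wrist force passes 120 N, or if a joint passes its speed limit or range.

## Working session

There is one attempt and no reset: what is moved stays moved. The work goes in short steps, each a Python script; the robot and the scene stay as the last script left them, time stands still between calls to the robot, and variables do not carry over. Pictures are saved under pics/ and viewed, at most 10 in all, crops included, and the job is handed in when it is done.

```bash
mkdir -p pics; python3 - <<'E'
from plant import env,jaws,solver,vision
import cv2,numpy as np
for n in ("scene","side"):
    p,d=vision.capture(n); np.savez(f"pics/{n}0.npz",p=p,d=d)
    cv2.imwrite(f"pics/{n}0.png",cv2.resize(p,(800,600),interpolation=cv2.INTER_CUBIC))
    i=vision.camera_info(n); print(n,i)
s=env.observe(); print(s)
print(vision.camera_info("wrist"))
E
```

```text
scene {'K': array([[418.23049638,   0.        , 256.02271809],
       [  0.        , 418.23049638, 196.89135044],
       [  0.        ,   0.        ,   1.        ]]), 'xyz': array([1.07783813, 0.22595389, 0.91442597]), 'orientation': array([-0.14438271,  0.49259112,  0.82491954, -0.23667568])}
side {'K': array([[402.57417858,   0.        , 248.62319347],
       [  0.        , 402.57417858, 189.87070785],
       [  0.        ,   0.        ,   1.        ]]), 'xyz': array([ 0.39330496, -0.74321343,  0.77328502]), 'orientation': array([-0.40128775,  0.90221022, -0.14116683,  0.07111111])}
{'t': 0.1, 'joint_pos': array([ 1.11968120e+00,  3.78020874e-01,  7.97423074e-02,  1.27442523e+00,
       -2.02291673e-06,  1.46048179e+00]), 'qvel': array([-1.71079654e-03, -5.90621156e-07,  4.60102159e-03, -6.62916805e-04,
       -3.03685601e-04, -2.42237712e-04]), 'effort': array([ 1.13798425e-03, -4.64695323e+01,  2.70580637e+01,  1.20302662e-02,
       -1.42238209e-04,  6.35226186e-06]), 'position': array([0.19193091, 0.54139083, 0.23843004]), 'tool_rot': array([-2.63253829e-04,  1.69576778e-01,  9.85516518e-01, -9.16685516e-04]), 'wrist_force': array([ 0.85771425,  0.24860721, -0.03307679]), 'torque': array([ 0.00143567,  0.06434433, -0.07403034]), 'grasp_force': 0.0, 'width': 1.0015106825427236}
{'K': array([[301.86700981,   0.        , 259.48532529],
       [  0.        , 301.86700981, 192.88158449],
       [  0.        ,   0.        ,   1.        ]]), 'xyz': array([0.1277147 , 0.56392129, 0.37275814]), 'orientation': array([0.11141612, 0.80894896, 0.57201629, 0.0773653 ])}
```

View pics/scene0.png

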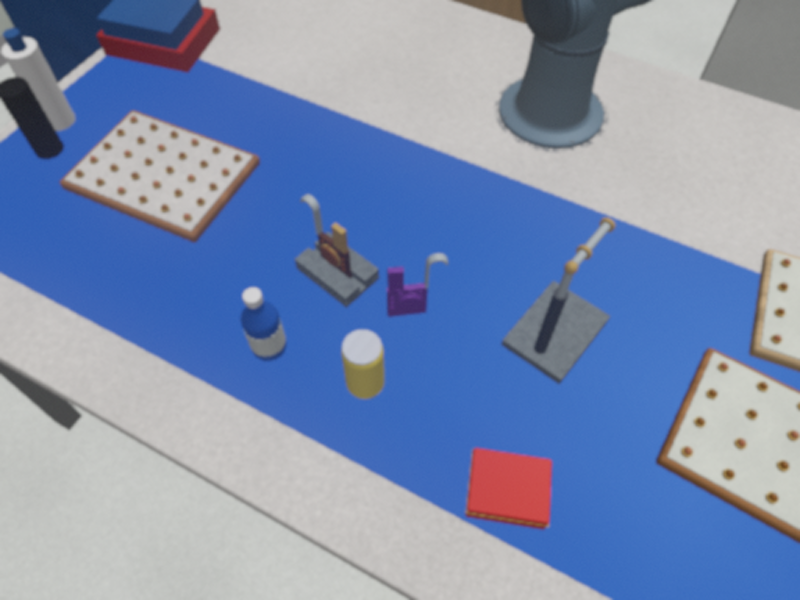

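View pics/side0.png

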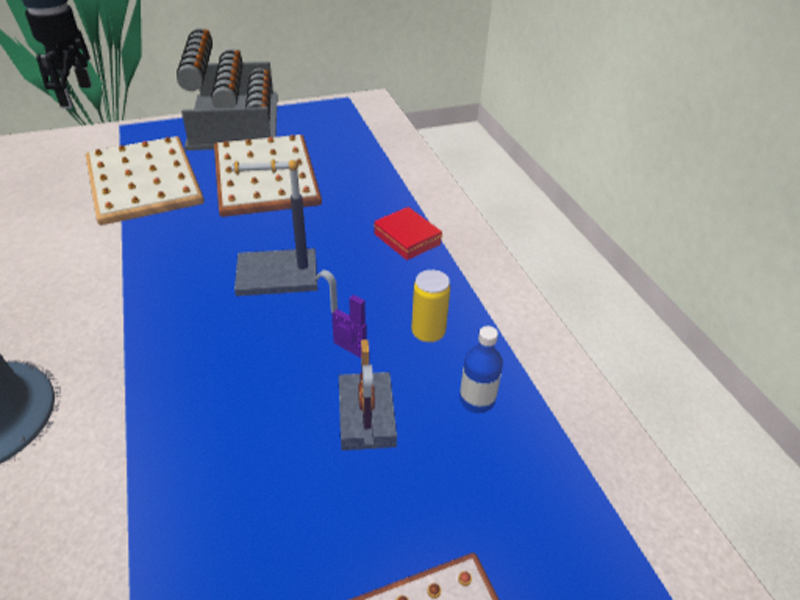

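```bash
cat > h.py <<'E'
import numpy as np,cv2
from scipy.spatial.transform import Rotation as R
from plant import env,jaws,solver,vision
def rot(q): return R.from_quat(np.asarray(q)[[1,2,3,0]]).as_matrix()
def quat(M): return R.from_matrix(M).as_quat()[[3,0,1,2]]
def ray(ci,u,v):
    d=rot(ci["orientation"])@np.linalg.inv(ci["K"])@[u,v,1.]; return np.array(ci["xyz"]),d
def at(ci,u,v,depth): o,d=ray(ci,u,v); return o+d*depth
def tri(*obs):
    A=np.zeros((3,3));b=np.zeros(3);L=[]
    for ci,u,v in obs:
        o,d=ray(ci,u,v);d=d/np.linalg.norm(d);P=np.eye(3)-np.outer(d,d);A+=P;b+=P@o;L.append((o,d))
    x=np.linalg.solve(A,b)
    return x,[np.linalg.norm(np.cross(x-o,d))*1e3 for o,d in L]
def cloud(ci,dep):
    v,u=np.indices(dep.shape);K=ci["K"]
    c=np.stack([(u-K[0,2])/K[0,0]*dep,(v-K[1,2])/K[1,1]*dep,dep],-1)
    return c@rot(ci["orientation"]).T+ci["xyz"]
E
python3 - <<'E'
from h import *
T=[]
reg={"scene":[(165,120),(320,135)],"side":[(190,212),(130,90)]}
for n in ("scene","side"):
    z=np.load(f"pics/{n}0.npz"); ci=vision.camera_info(n); C=cloud(ci,z["d"])
    row=[]
    for x,y in reg[n]:
        row.append(cv2.resize(z["p"][y:y+75,x:x+100],(400,300),interpolation=cv2.INTER_CUBIC))
    T.append(np.hstack(row))
    if n=="scene":
        pts={"plaquehook":(198,127),"tab":(218,147),"slotblk":(225,185),"purpltab":(254,175),"can":(232,217),"bottle":(162,190),"case":(327,312),"post":(358,190),"base":(370,215),"armtip":(389,144)}
    else: pts={"tab":(233,223),"hook":(235,235),"base":(165,175),"armtip":(151,106),"posttop":(189,106)}
    for k,(u,v) in pts.items(): print(n,k,C[v,u].round(3),round(float(z["d"][v,u]),3))
cv2.imwrite("pics/m1.png",np.vstack(T))
E
```

```text
scene plaquehook [ 0.547 -0.213  0.155] 1.002
scene tab [ 0.563 -0.149  0.135] 0.995
scene slotblk [ 0.593 -0.119  0.033] 1.061
scene purpltab [ 0.583 -0.041  0.117] 0.974
scene can [ 0.702 -0.031  0.112] 0.92
scene bottle [ 0.733 -0.188  0.148] 0.914
scene case [0.769 0.237 0.032] 0.89
scene post [0.545 0.19  0.17 ] 0.89
scene base [0.49  0.236 0.017] 1.034
scene armtip [0.455 0.209 0.238] 0.871
side tab [ 0.558 -0.165  0.137] 0.872
side hook [ 0.546 -0.218  0.16 ] 0.816
side base [0.454 0.187 0.018] 1.173
side armtip [0.447 0.192 0.244] 1.025
side posttop [0.542 0.18  0.235] 1.045
```

View pics/m1.png

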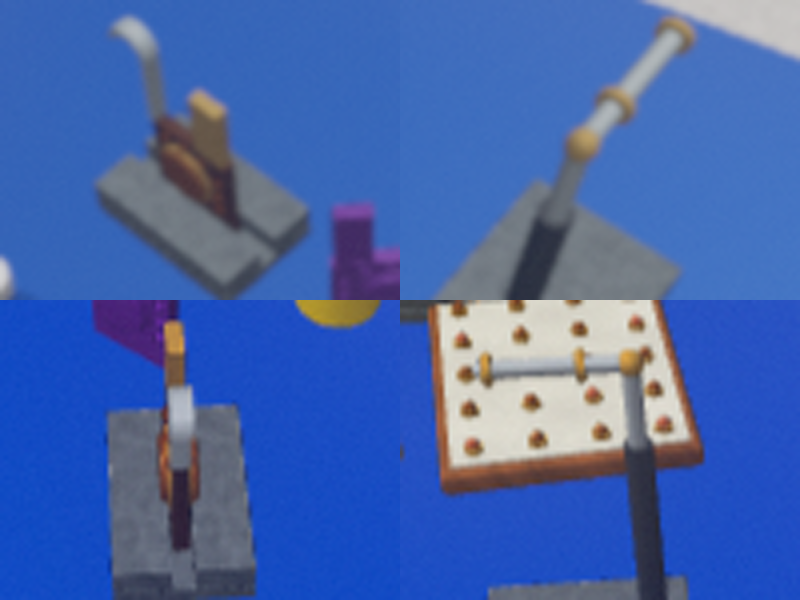

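```bash
cat >> h.py <<'E'
def Rtool(yaw,tilt=0.,flip=0):
    """plaque x at yaw; tool z = -plaque z, tool y = -/+ plaque x; tilt leans plaque z to its +y"""
    Rp=R.from_euler('z',yaw).as_matrix()@R.from_euler('x',-tilt).as_matrix()
    x,y,z=Rp.T; s=1 if flip else -1
    ty=s*x; tz=-z; tx=np.cross(ty,tz)
    return np.stack([tx,ty,tz],1)
E
python3 - <<'E'
from h import *
s=env.observe(); ci=vision.camera_info("wrist")
Rt=rot(s["tool_rot"]); print("tool x,y:",Rt[:,0].round(2),Rt[:,1].round(2))
print("cam off tool",(Rt.T@(ci["xyz"]-s["position"])).round(4)," cam R in tool",(Rt.T@rot(ci["orientation"])).round(3))
for nm,p,yaw,t in [("look_stand",(.5,.2,.40),-.15,0),("look_plq",(.56,-.17,.34),-.22,0),("grasp",(.56,-.155,.13),-.22,0),("hang",(.51,.26,.22),-.15,0),("hangtilt",(.51,.27,.2),-.15,.475),("hangtilt2",(.51,.27,.2),-.15,.55)]:
    for f in (0,1):
        q=solver.solve_ik(p,quat(Rtool(yaw,t,f))); print(nm,f,None if q is None else np.round(q,2))
E
```

```text
tool x,y: [-0.94  0.33  0.  ] [ 0.33  0.94 -0.  ]
cam off tool [ 0.0681 -0.0005 -0.1343]  cam R in tool [[ 0.001 -0.963 -0.269]
 [ 1.     0.001 -0.   ]
 [ 0.    -0.269  0.963]]
look_stand 0 [ 0.26  0.33  0.43  1.67  0.   -1.16]
look_stand 1 [0.26 0.33 0.43 1.67 0.   1.98]
look_plq 0 [-0.4   0.41  0.38  1.55  0.   -1.75]
look_plq 1 [-0.4   0.41  0.38  1.55  0.    1.39]
grasp 0 [-0.38  0.44 -0.11  1.02  0.   -1.73]
grasp 1 [-0.38  0.44 -0.11  1.02  0.    1.41]
hang 0 [ 0.36  0.38  0.03  1.22  0.   -1.06]
hang 1 [0.36 0.38 0.03 1.22 0.   2.08]
hangtilt 0 [ 0.56  0.7   0.41  1.6  -0.35 -0.8 ]
hangtilt 1 [ 0.56  0.7   0.41  1.6  -0.35  2.34]
hangtilt2 0 [ 0.58  0.76  0.49  1.68 -0.4  -0.76]
hangtilt2 1 [ 0.58  0.76  0.49  1.68 -0.4   2.38]
```

```bash
python3 - <<'E'
from h import *
import pickle
D={}
for nm,p,yaw in [("s1",(.49,.15,.39),-.15),("s2",(.49,.25,.39),-.15),("p1",(.555,-.14,.32),-.22),("p2",(.555,-.21,.32),-.22)]:
    env.goto(p,quat(Rtool(yaw))); env.dwell(.15)
    ci=vision.camera_info("wrist"); im,d=vision.capture("wrist"); D[nm]=(ci,im,d); print(nm,env.observe()["t"],ci["xyz"].round(3))
pickle.dump(D,open("pics/D.pkl","wb"))
for a in "sp":
    cv2.imwrite(f"pics/w{a}.png",np.vstack([np.hstack([cv2.resize(D[a+i][1],(400,300),interpolation=cv2.INTER_AREA) for i in "12"])]))
E
```

```text
s1 2.6083 [0.48  0.082 0.524]
s2 3.2917 [0.48  0.181 0.524]
p1 4.9833 [ 0.541 -0.206  0.455]
p2 5.5667 [ 0.541 -0.277  0.454]
```

```bash
python3 -c "
import cv2,numpy as np
cv2.imwrite('pics/wall.png',np.vstack([cv2.imread('pics/ws.png'),cv2.imread('pics/wp.png')]))"
```

```text
(no output)
```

View pics/wall.png

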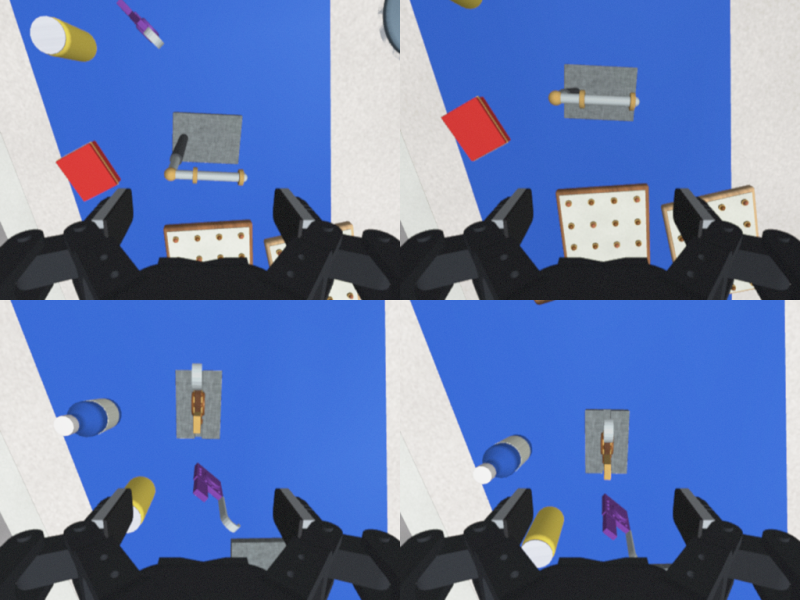

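```bash
python3 - <<'E'
import cv2,numpy as np,pickle
D=pickle.load(open("pics/D.pkl","rb"))
def c(n,x,y,w,h): return cv2.resize(D[n][1][y:y+h,x:x+w],None,fx=6,fy=6,interpolation=cv2.INTER_CUBIC)
cv2.imwrite("pics/cs.png",np.vstack([c("s1",200,200,130,50),c("s2",190,100,130,50)]))
cv2.imwrite("pics/cp.png",np.hstack([c("p1",220,80,66,100),c("p2",230,135,66,100)]))
E
```

```text
(no output)
```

View pics/cs.png

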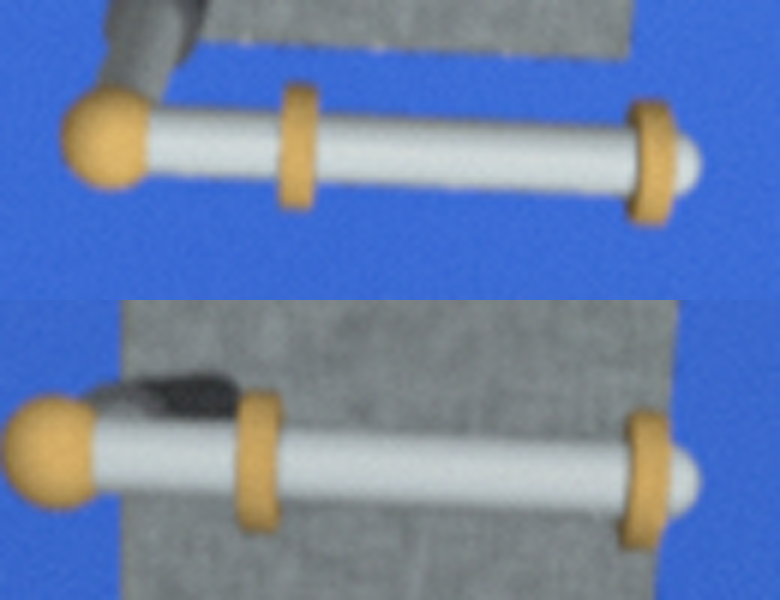

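View pics/cp.png

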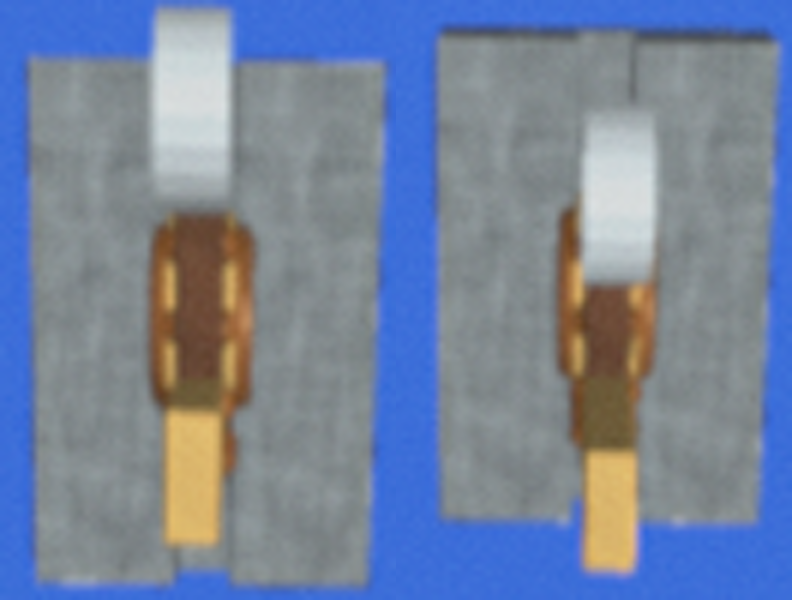

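```bash
python3 - <<'E'
from h import *
import pickle
D=pickle.load(open("pics/D.pkl","rb"))
O={"s1":(200,200),"s2":(190,100),"p1":(220,80),"p2":(230,135)}
def px(n,a,b): return D[n][0],O[n][0]+(a+.5)/6-.5,O[n][1]+(b+.5)/6-.5
def T(nm,n1,a,n2,b):
    x,e=tri(px(n1,*a),px(n2,*b)); print(nm,x.round(4),np.round(e,2)); return x
cp=T("collar+","s1",(298,147),"s2",(259,162)); cm=T("collar-","s1",(650.5,163),"s2",(645,179)); b=T("ball","s1",(106,138),"s2",(53,153))
print("span",np.linalg.norm(cp-cm),"arm yaw",np.arctan2(*(cp-cm)[1::-1]),np.arctan2(*(b-cm)[1::-1]),"slope",(b-cm)[2])
t=T("tabtop","p1",(193.5,477),"p2",(214,510)); t1=T("tabfar","p1",(194,409),"p2",(213,449)); t2=T("tabnear","p1",(192.5,546),"p2",(213.5,571))
print("tab yaw",np.arctan2(-(t2-t1)[0],(t2-t1)[1]),np.linalg.norm(t2-t1))
for n,a in [("p1",(191.5,80)),("p2",(620-396,180))]:
    o,d=ray(*px(n,*a)); h=o+d*(.157-o[2])/d[2]; print("hook",h.round(4),"yaw",np.arctan2(-(t-h)[0],(t-h)[1]))
for n,cs in [("p1",[(28,62),(384,64),(368,583),(38,581)]),("p2",[(44,40),(380,43),(362,521),(46,519)])]:
    c=[]
    for a in cs:
        o,d=ray(*px(n,*a)); c.append(o+d*(.03-o[2])/d[2])
    c=np.array(c); v=c[2]+c[3]-c[0]-c[1]; print("block",c.mean(0).round(4),"yaw",np.arctan2(-v[0],v[1]),np.linalg.norm(v)/2,np.linalg.norm(c[1]-c[0]))
# side/scene check of collars from first montage
ci=vision.camera_info("scene"),vision.camera_info("side")
g=lambda i,x,y,a,b:(ci[i],x+(a+.5)/4-.5,y+(b+.5)/4-.5)
for nm,s,d in [("ball",(582-400,143),(629-400,361-300)),("col+",(616-400,104),(580-400,363-300)),("col-",(677-400,34),(486-400,369-300))]:
    x,e=tri(g(0,320,135,*s),g(1,130,90,*d)); print(nm,x.round(4),np.round(e,1))
E
```

```text
collar+ [0.5068 0.1936 0.2352] [0.09 0.09]
collar- [0.4476 0.2052 0.2359] [0.02 0.02]
ball [0.5388 0.1874 0.2342] [0.18 0.18]
span 0.060317749070864665 arm yaw -0.1931566228285645 -0.19197826531706358 slope -0.0016813179450727023
tabtop [ 0.5597 -0.157   0.1354] [0.11 0.11]
tabfar [ 0.5572 -0.1687  0.1348] [0.31 0.31]
tabnear [ 0.5626 -0.1448  0.1349] [0.02 0.02]
tab yaw -0.22220908069591921 0.024442272694514173
hook [ 0.5447 -0.2213  0.157 ] yaw -0.2288314614753488
hook [ 0.5445 -0.2219  0.157 ] yaw -0.22976801067072264
block [ 0.5559 -0.173   0.03  ] yaw -0.22853712673004764 0.1180353785958085 0.07912315180876273
block [ 0.5557 -0.1732  0.03  ] yaw -0.2300968448270364 0.11861474234955623 0.07806797894558308
ball [0.5384 0.1892 0.2334] [0.4 0.4]
col+ [0.5073 0.1959 0.2335] [0.2 0.2]
col- [0.4478 0.2082 0.2324] [0.2 0.2]
```

```bash
python3 - <<'E'
from h import *
yaw=-.228; q=quat(Rtool(yaw)); y=np.array([-np.sin(yaw),np.cos(yaw),0])
g=np.array([.5597,-.157,0])
# tab centre in world; plaque tab point y+18 is the tab's middle
env.goto(g+[0,0,.22],q); jaws.command_gripper(.6,80)
env.move_l(g+[0,0,.150],speed=.12); hit=env.move_l(g+[0,0,.110],speed=.04,until_force=6)
s=env.observe(); print(hit,s["position"].round(4),s["wrist_force"].round(2),s["t"])
if not hit:
    jaws.command_gripper(0,80); s=env.observe(); print(s["width"],s["grasp_force"],s["wrist_force"].round(2),s["position"].round(4))
    env.move_l(g+[0,0,.150],speed=.04); s=env.observe(); print(s["wrist_force"].round(2),s["width"],s["torque"].round(3))
    try: env.move_l(g+[0,0,.37],speed=.15)
    except Exception as e: print(repr(e)); env.move_l(g+[0,0,.33],speed=.15)
    env.dwell(.3); s=env.observe(); print(s["position"].round(4),s["wrist_force"].round(2),s["grasp_force"],s["t"])
E
```

```text
False [ 0.5599 -0.1571  0.1103] [ 0.19  0.54 -0.43] 8.4083
0.10566416457861437 78.31657290458679 [-0.18  1.17  1.58] [ 0.5601 -0.157   0.1104]
[-0.38 -0.34 -1.65] 0.10749106968906252 [ 0.089  0.049 -0.024]
[ 0.5595 -0.1569  0.3697] [ 0.55 -0.44 -1.5 ] 77.92484164237976 11.925
```

```bash
cat >> h.py <<'E'
YAW=-.193; M=np.array([.4773,.2003])
OFF=np.array([0,.062,-.0317])   # TCP minus hook centre, plaque frame (grasped at z .1103 -> plaque z .0983)
def pose(H,tilt=0.,yaw=YAW):
    Rp=R.from_euler('z',yaw).as_matrix()@R.from_euler('x',-tilt).as_matrix()
    return np.asarray(H)+Rp@OFF, Rtool(yaw,tilt)
E
python3 - <<'E'
from h import *
import pickle
p,Rt=pose([*M,.285]); print(p)
env.goto([*p[:2],.385],quat(Rt)); env.move_l(p,speed=.12); env.dwell(.4)
s=env.observe(); print(s["position"].round(4),s["wrist_force"].round(2),s["torque"].round(3),s["t"])
D={}
for n in ("wrist","scene","side"):
    ci=vision.camera_info(n); im,d=vision.capture(n); D[n]=(ci,im,d)
pickle.dump(D,open("pics/E.pkl","wb"))
w=D["wrist"][1]
c=lambda n,x,y,W,H:cv2.resize(D[n][1][y:y+H,x:x+W],(400,300),interpolation=cv2.INTER_CUBIC)
cv2.imwrite("pics/e.png",np.vstack([np.hstack([c("wrist",0,0,512,384),c("wrist",180,130,160,120)]),np.hstack([c("scene",320,100,120,90),c("side",125,50,120,90)])]))
E
```

```text
[0.48919185 0.26114886 0.2533    ]
[0.4893 0.2612 0.2535] [-0.15 -0.27 -2.37] [ 0.042  0.011 -0.009] 15.1417
```

View pics/e.png

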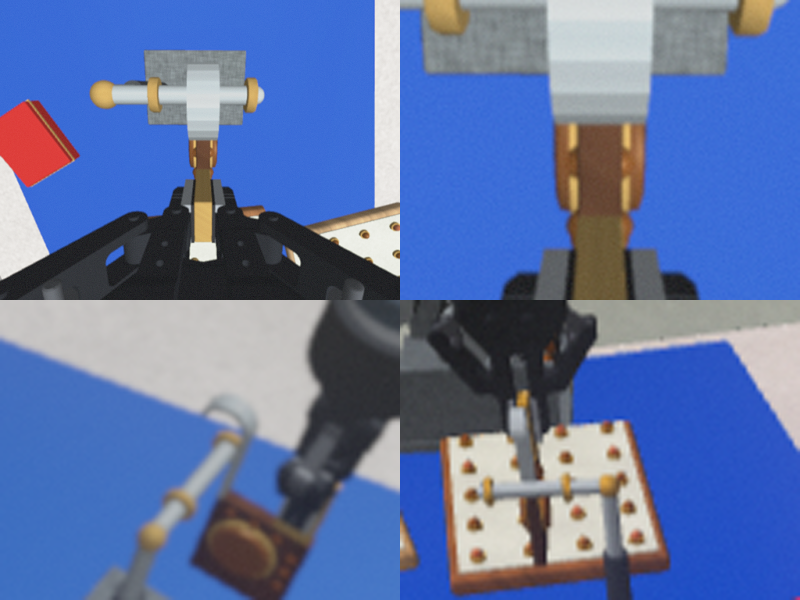

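```bash
python3 - <<'E'
from h import *
env.move_l(pose([*M,.248])[0],speed=.04); env.dwell(.3)
f0=np.mean([ (env.dwell(.05),env.observe()["wrist_force"])[1] for _ in range(6)],0); print("free",f0.round(2))
hit=env.move_l(pose([*M,.220])[0],speed=.008,until_force=1.8)
s=env.observe(); print(hit,"Hz",s["position"][2]+.0317)
F=[(env.dwell(.05),env.observe())[1] for _ in range(6)]
print(np.mean([f["wrist_force"] for f in F],0).round(2),np.std([f["wrist_force"] for f in F],0).round(2),F[-1]["position"].round(4),F[-1]["t"])
E
```

```text
free [-0.03  0.1  -2.09]
True Hz 0.22784694643352255
[0.78 0.63 5.77] [0.53 0.6  0.6 ] [0.4891 0.2609 0.196 ] 19.525
```

```bash
cat >> h.py <<'E'
F0=np.array([-.03,.1,-2.09])
def force(n=6):
    F=[(env.dwell(.03),env.observe())[1] for _ in range(n)]
    return np.mean([f["wrist_force"] for f in F],0)-F0,F[-1]
E
python3 - <<'E'
from h import *
for z in (.2279,.2281,.2283):
    p=pose([*M,z])[0]; env.move_l(p,speed=.005); f,s=force(); print(z,f.round(2),(s["position"]-p).round(5),s["t"])
    if f[2]<4: break
E
```

```text
0.2279 [-0.36 -0.54  5.8 ] [-1.1e-04 -1.4e-04 -5.0e-05] 20.2083
0.2281 [-0.24 -0.48  4.62] [-1.1e-04 -8.0e-05 -1.4e-04] 20.6583
0.2283 [-0.37 -1.24  2.1 ] [-1.2e-04 -3.0e-05 -1.9e-04] 21.1083
```

```bash
python3 - <<'E'
from h import *
z=.2282; T=np.linspace(0,.475,17)[1:]; fm=0
for i,t in enumerate(T):
    p,Rt=pose([*M,z],t); env.move_l(p,quat(Rt),speed=.005); f,s=force(5)
    fm=max(fm,f[2]); print(round(t,3),round(z,5),f.round(2),(s["position"]-p).round(5)*1e3,round(s["torque"][0],3),round(s["t"],1))
    z+=np.clip((f[2]-3.2)/8000*.7,-4e-4,4e-4)
    if f[2]>9 or np.hypot(*f[:2])>6: print("stop"); break
E
```

```text
0.03 0.2282 [-0.21 -2.06  2.4 ] [-0.02  0.01  0.02] -0.358 21.9
0.059 0.22813 [-0.48 -2.48  3.25] [-0.    0.03  0.06] -0.474 22.6
0.089 0.22813 [-0.72 -2.91  4.74] [ 0.03 -0.04  0.06] -0.593 23.3
0.119 0.22827 [-0.11 -3.45  3.64] [ 0.01  0.02 -0.03] -0.585 24.0
0.148 0.22831 [-0.54 -3.59  3.85] [-0.03  0.03 -0.03] -0.506 24.8
0.178 0.22836 [-0.42 -3.52  3.72] [-0.01  0.   -0.02] -0.532 25.5
0.208 0.22841 [-0.33 -3.56  3.4 ] [-0.02  0.01  0.02] -0.46 26.2
0.238 0.22843 [-0.41 -2.8   3.17] [0.02 0.04 0.02] -0.322 26.9
0.267 0.22842 [-0.28 -3.55  4.  ] [ 0.02 -0.01  0.02] -0.392 27.7
0.297 0.22849 [-0.47 -3.    3.79] [ 0.05 -0.    0.02] -0.285 28.4
0.327 0.22855 [-0.17 -2.54  3.42] [-0.02  0.05 -0.01] -0.209 29.1
0.356 0.22857 [-0.32 -2.54  3.3 ] [ 0.    0.01 -0.03] -0.116 29.8
0.386 0.22857 [-0.28 -1.81  2.95] [-0.01  0.01 -0.02] -0.019 30.6
0.416 0.22855 [-0.2  -1.98  2.91] [ 0.01 -0.02  0.01] 0.021 31.3
0.445 0.22853 [-0.37 -2.73  3.86] [ 0.   -0.07  0.05] -0.166 32.0
0.475 0.22858 [-0.53 -2.79  3.72] [ 0.   -0.04  0.01] -0.157 32.8
```

```bash
python3 - <<'E'
from h import *
z=.22856; n=np.array([-np.sin(YAW),np.cos(YAW)]); dy=0
for i in range(10):
    p,Rt=pose([*(M+dy*n),z],.475); env.move_l(p,quat(Rt),speed=.004); f,s=force(8)
    print(round(dy*1e3,2),round(z,5),f.round(2),round(s["torque"][0],3),round(s["t"],1))
    if abs(f[1])<.6 and 1.3<f[2]<2.9: break
    if f[1]<-.5: dy-=min(3e-4,-f[1]*1.5e-4)
    elif f[1]>.5: dy+=1e-4
    z+=np.clip((f[2]-2.1)/8000*.6,-2e-4,2e-4)
D={}
for n in ("wrist","scene","side"): D[n]=vision.capture(n)[0]
c=lambda n,x,y,W,H:cv2.resize(D[n][y:y+H,x:x+W],(400,300),interpolation=cv2.INTER_CUBIC)
cv2.imwrite("pics/g.png",np.vstack([np.hstack([c("wrist",0,0,512,384),c("wrist",160,60,200,150)]),np.hstack([c("scene",320,100,120,90),c("side",125,50,120,90)])]))
E
```

```text
0.0 0.22856 [-0.64 -3.24  4.1 ] -0.222 33.3
-0.3 0.22871 [-0.02 -1.66  3.24] 0.135 33.8
-0.55 0.2288 [0.39 0.64 1.86] 0.582 34.3
-0.45 0.22878 [0.16 0.16 0.68] 0.618 34.8
-0.45 0.22867 [-0.61  0.37  0.83] 0.595 35.3
-0.45 0.22858 [-0.71 -0.35  1.85] 0.411 35.9
```

View pics/g.png

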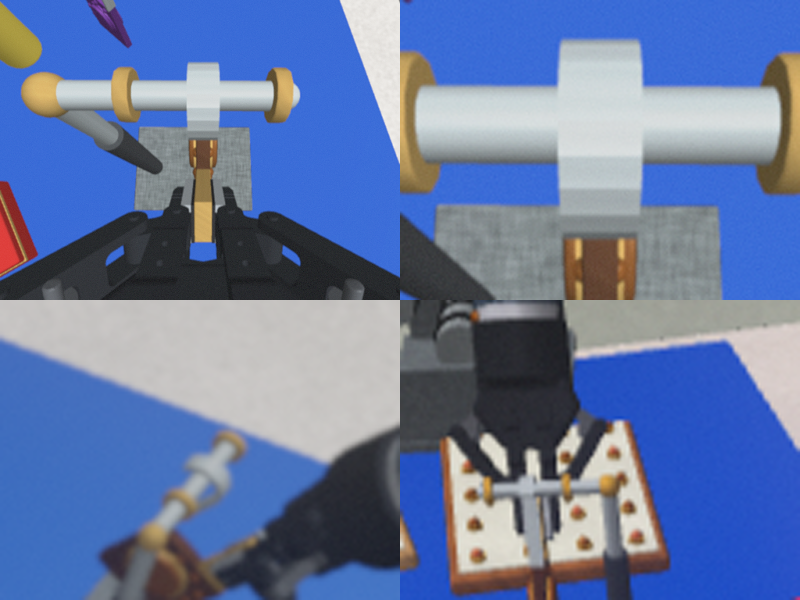

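```bash
python3 - <<'E'
from h import *
import pickle
f,s=force(6); print(f.round(2))
side0=vision.capture("side")[0]; 
jaws.command_gripper(.35); s=env.observe(); print(s["width"],s["grasp_force"],s["t"])
S=[vision.capture("side")[0]]
env.dwell(.5); S.append(vision.capture("side")[0])
r=(slice(80,150),slice(140,200))
print("change on release",[float(np.abs(x[r].astype(int)-side0[r]).mean()) for x in S])
Rt=rot(s["tool_rot"]); p=s["position"]
env.move_l(p-Rt[:,2]*.03,speed=.03); env.move_l(p-Rt[:,2]*.13,speed=.1); env.dwell(.3)
D={n:vision.capture(n)[0] for n in ("wrist","scene","side")}; print(env.observe()["t"],env.observe()["position"])
env.dwell(.7); k=vision.capture("side")[0]; print("still",np.abs(k[r].astype(int)-D["side"][r]).mean())
c=lambda im,x,y,W,H:cv2.resize(im[y:y+H,x:x+W],(400,300),interpolation=cv2.INTER_CUBIC)
cv2.imwrite("pics/r.png",np.vstack([np.hstack([c(D["wrist"],0,0,512,384),c(S[0],125,75,120,90)]),np.hstack([c(D["scene"],300,100,160,120),c(D["side"],125,75,120,90)])]))
E
```

```text
[-0.88 -0.28  1.66]
0.352043966556762 0.0 36.5917
change on release [12.708253968253969, 12.758571428571429]
39.95 [0.49648098 0.2980588  0.28773331]
still 1.2334920634920634
```

View pics/r.png

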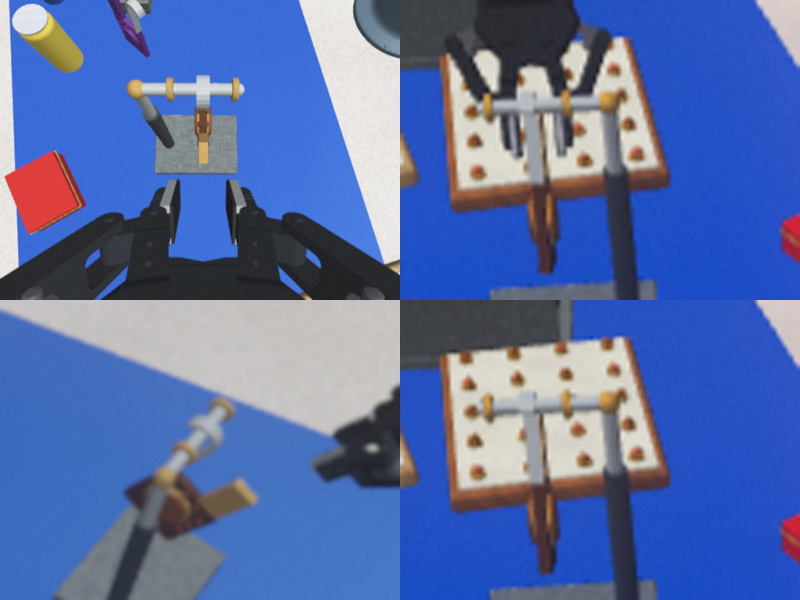

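The pictures show the plaque hanging still at its slant. The hook sits on the arm between the collars, near (203,92) in the wrist panel, and the gripper is well clear. The can and the case look undisturbed, and the bottle was never approached.

```bash
python3 -c "
from plant import env
print(env.finish_job(), env.observe()['t'])"
```

```text
the job is handed in; nothing more can be done
the job is handed in; nothing more can be done
```

The amber plaque hangs still on the stand's arm between the two collars, at its slant, and the job was handed in at about 41 s; the highest press I measured on the arm was about 8 N.

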